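# Canister set back into its graded tray

## Task

The worktop has been wiped: put the four white canisters back in the wooden tray in order of size, each one upright and fully down in the recess made for it. Set them down, don't drop them, and leave the glass jar and the salt shaker where they stand.

Things in the scene. Friction and masses are not known exactly. Their poses are not given: they have to be found in the camera images.
- canister_smallest: the smallest of four loose white ceramic canisters: diameter 40 mm, 50 mm high to the top of its flat wooden lid. On the lid's axis a round wooden knob, 26 mm high: neck 21 mm wide in its lowest 6 mm, 24 mm wide from 10 mm up. The lid is sealed tight: the knob lifts it all. Origin: centre of the underside; z up. Stands upright on the worktop (z = 0), on the near side of the tray.
- canister_second: the second smallest of four loose white ceramic canisters: diameter 58 mm, 70 mm high to the top of its flat wooden lid. On the lid's axis a round wooden knob, 26 mm high: neck 21 mm wide in its lowest 6 mm, 24 mm wide from 10 mm up. The lid is sealed tight: the knob lifts it all. Origin: centre of the underside; z up. Stands upright on the worktop (z = 0), on the near side of the tray.
- canister_third: the second largest of four loose white ceramic canisters: diameter 76 mm, 90 mm high to the top of its flat wooden lid. On the lid's axis a round wooden knob, 26 mm high: neck 21 mm wide in its lowest 6 mm, 24 mm wide from 10 mm up. The lid is sealed tight: the knob lifts it all. Origin: centre of the underside; z up. Stands upright on the worktop (z = 0), on the near side of the tray.
- canister_largest: the largest of four loose white ceramic canisters: diameter 94 mm, 110 mm high to the top of its flat wooden lid. On the lid's axis a round wooden knob, 26 mm high: neck 21 mm wide in its lowest 6 mm, 24 mm wide from 10 mm up. The lid is sealed tight: the knob lifts it all. Origin: centre of the underside; z up. Stands upright on the worktop (z = 0), on the near side of the tray.
- recess_smallest: the smallest of four round recesses in a row in a fixed brown wooden tray, made for canister_smallest: diameter 56 mm, 10 mm deep. Origin: centre of its cork floor, 12 mm above the worktop (tray top 22 mm). y runs along the row from smallest to largest (centres at 0, 73, 164, 273 mm), x across it, away from the robot; z up. Tray 130 mm in x, 404 mm in y plus two low end handles.
- recess_second: the second smallest of four round recesses in a row in a fixed brown wooden tray, made for canister_second: diameter 74 mm, 10 mm deep. Origin: centre of its cork floor, 12 mm above the worktop (tray top 22 mm). y runs along the row from smallest to largest (centres at 0, 73, 164, 273 mm), x across it, away from the robot; z up. Tray 130 mm in x, 404 mm in y plus two low end handles.
- recess_third: the second largest of four round recesses in a row in a fixed brown wooden tray, made for canister_third: diameter 92 mm, 10 mm deep. Origin: centre of its cork floor, 12 mm above the worktop (tray top 22 mm). y runs along the row from smallest to largest (centres at 0, 73, 164, 273 mm), x across it, away from the robot; z up. Tray 130 mm in x, 404 mm in y plus two low end handles.
- recess_largest: the largest of four round recesses in a row in a fixed brown wooden tray, made for canister_largest: diameter 110 mm, 10 mm deep. Origin: centre of its cork floor, 12 mm above the worktop (tray top 22 mm). y runs along the row from smallest to largest (centres at 0, 73, 164, 273 mm), x across it, away from the robot; z up. Tray 130 mm in x, 404 mm in y plus two low end handles.
- jar: bystander: a loose glass jar with a grey lid and yellow-brown contents, 66 x 72 mm and 102 mm high, on the worktop behind the tray. Origin: centre of the underside. Stays where it is.
- salt_shaker: bystander: a loose salt shaker, white with a grey domed cap, 44 mm in diameter and 90 mm high, on the worktop behind the tray. Origin: centre of the underside. Stays where it is.
Things that resemble listed ones, but are neither listed nor needed, are in the scene too. What is shaped like the canister_largest but turquoise is not meant.

How it is judged:
By the outcome, as a careful person would: the job done as asked, in the order asked, and still so for the second after the job is handed in, with the robot touching nothing.
It also fails if it takes over 99 s, if anything falls off the work surface, if the arm or the gripper's body presses on something with over 40 N, if the wrist force passes 120 N, or if a joint passes its speed limit or range.

## Robot

A 6-joint arm with a two-finger parallel gripper is mounted at the origin on a cart in front of the work surface, level with it; the furniture and walls round the work are solid. World frame = base frame: x ahead of the robot, y to its left, z up, the work surface at z = 0. Lengths are in m, angles in rad, forces in N, time in s.
With the tool pointing down it reaches from about 0.3 to 0.775 m from the base axis. Payload 14.6 kg.
Tool frame: the origin (TCP) lies on the mounting face of the last link; the fingertips stand ctrl.tip_extent ahead of it and the grasp point (between the pads) lies 180 mm ahead of it (ctrl.tip_extent is the distance from the TCP to the fingertips, in m); z points along the fingers, y is the direction in which the jaws open and shut (so a half turn about z gives the same grasp; the last joint's range is limited). The gripper opens to 94 mm and grips with 3 to 60 N. Pads are 16 mm wide; open, the fingers measure 119 mm over their backs; the gripper's body (75 mm by 177 mm) begins 78 mm behind the grasp point.
Start: joints at [-1.297, 0.3, 1.521, -0, 1.321, -0.067], TCP at [0.184, -0.518, 0.405] pointing down, gripper open.
Joint ranges: [-3.03, 3.03], [-0.79, 2.21], [0.23, 2.52], [-1.04, 4.18], [0, 3.07], [-2.55, 2.55]. Speed limits (rad/s): [2.22, 2.22, 2.57, 3.14, 3.14, 3.14].

## Interface

Orientations are given as [roll, pitch, yaw] about the fixed x, y, z axes, in that order (R = Rz(yaw) Ry(pitch) Rx(roll)).
In Python, from station import ctrl, vision gives the robot as it stands. The module is installed in compiled form; this text tells all that it offers.
- The arm moves only by the tool send_rows, never from a script. Its argument "increments" is a list of rows, each a list of 3 entries, a list of its own where there are three numbers: the turn, a rotation vector about the tool's x, y, z in rad, then the shift along the tool's x, y, z in mm, then the finger opening in mm, from 0 to 94. In form: [[[ax, ay, az], [dx, dy, dz], hand], ...]. A call has 1 to 5 rows; each row is the pose to reach, as a shift and turn from the pose commanded when the call began, along the tool's axes at that moment; what a row does not reach only later rows make up. A row lasts 1/12 s, in which the tool goes at most 41.7 mm and 7.16 degrees, less where a joint would pass 70% of its speed; a pose out of reach is approached as far as the arm can. A call with a gripper value outside its range is refused whole. The fingers move at their own pace and stop on an object; "grip_force" is the grip in N (left out, the last holds). Time passes only in rows, so rows that repeat a pose let the fingers close. It gives the time, the measured TCP pose, the force and the opening at its end, in the units of the state.
- ctrl.get_obs(): the state, without advancing time (a new reading comes with each control period).
- vision.camera(name): name is "scene" or "top"; returns (picture, depth): 384x512x3 uint8, red, green, blue; 384x512 float32, m along the optical axis (not along the pixel's ray), 0 where there is no reading.
- vision.calibration(name): a dict with "K" (3x3 intrinsics, pixels), "distortion" ([k1, k2, p1, p2, k3] as OpenCV has them; the pictures are not rectified), "R" (3x3) and "t" (3): a world point X has camera coordinates R X + t. Camera axes: x right, y down, z forward; pixel columns grow to the right and rows downward; lengths in m; the calibration is good to about 2 mm. A picture is of the moment at which its call begins. calibration takes no time and is no camera call.
- ctrl.hand_in(): hands the job in, once; it reports no verdict.
The state is a dict: "time_s": time; "qpos": joint angles; "joint_vel": joint speeds; "tau": joint torques, N m; "ee_pos": TCP position; "eef_rot": TCP orientation; "force": force on the tool from outside, world axes, zero at the start; "moment": the same for the moment, N m; "grip_width": finger opening in m.
Only numpy, scipy, OpenCV 4.12 (cv2) and the standard library are available. Lean on these libraries where they do the work, as an engineer would, in place of code of your own. Each camera call takes 0.05 s, during which the arm holds its last target. There are 200 camera calls.

## Working session

There is one attempt and no reset: what is moved stays moved. The work goes in short steps, Python scripts to look and compute and a tool call to move; the robot and the scene stay as the last step left them, time stands still between calls to the robot, and variables do not carry over. Pictures are saved under pics/ and viewed, about 12 in all and at most 16, crops included, and the job is handed in when it is done.

Besides the shell and the picture viewer there is one more tool, called after "Call:" in YAML: its name, and indented under it one key for each argument. send_rows: Moves the arm, as the interface text tells. Its arguments: {"type":"object","properties":{"increments":{"type":"array","items":{"type":"array"}},"grip_force":{"type":"number"}},"required":["increments"]}

```bash
mkdir -p pics
python3 - <<'E'
from station import ctrl, vision
import cv2,numpy as np
print(ctrl.get_obs(), ctrl.tip_extent)
for n in("scene","top"):
    p,d=vision.camera(n); cv2.imwrite(f"pics/{n}0.png",p[:,:,::-1]); np.savez(f"{n}0.npz",p=p,d=d)
    print(n,vision.calibration(n))
E
```

```text
{'time_s': 0.0, 'qpos': array([-1.29656442e+00,  3.00435754e-01,  1.52157048e+00,  4.11541783e-05,
        1.32069606e+00, -6.65901808e-02]), 'joint_vel': array([ 0.00010786,  0.00176938, -0.00020794,  0.00029291,  0.00081385,
       -0.00013011]), 'tau': array([ 9.37603181e-04, -5.31809020e+01, -3.52734375e+01,  7.08449632e-02,
        2.43866479e-02, -7.94778293e-05]), 'ee_pos': array([ 0.18383926, -0.51832727,  0.40411008]), 'eef_rot': array([-3.14048812e+00, -1.13611025e-04,  3.40811819e-01]), 'force': array([-0.05413244, -0.56584341, -0.24914746]), 'moment': array([ 0.03543199, -0.01521364,  0.01951898]), 'grip_width': 0.09406009467408631} 0.1992
scene {'K': array([[467.35385061,   0.        , 257.64479891],
       [  0.        , 467.35385061, 184.27101004],
       [  0.        ,   0.        ,   1.        ]]), 'distortion': array([-0.10184033,  0.        ,  0.        ,  0.        ,  0.        ]), 'R': array([[ 0.44440868, -0.89569768, -0.01505302],
       [-0.58023754, -0.27500658, -0.76661318],
       [ 0.68251397,  0.34942388, -0.64193273]]), 't': array([-0.47883765,  0.24236966,  1.02246668])}
top {'K': array([[366.03836994,   0.        , 259.65063832],
       [  0.        , 366.03836994, 193.92978793],
       [  0.        ,   0.        ,   1.        ]]), 'distortion': array([-0.0891631,  0.       ,  0.       ,  0.       ,  0.       ]), 'R': array([[ 0.12810664, -0.99175119, -0.0042744 ],
       [-0.96986685, -0.12437688, -0.20949628],
       [ 0.20723655,  0.03098346, -0.9778001 ]]), 't': array([-0.32011859,  0.46200771,  0.82122897])}
```

View pics/scene0.png

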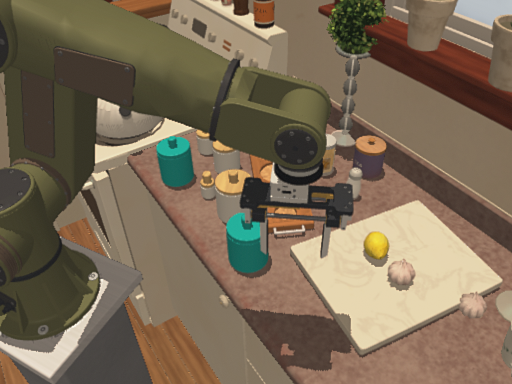

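View pics/top0.png

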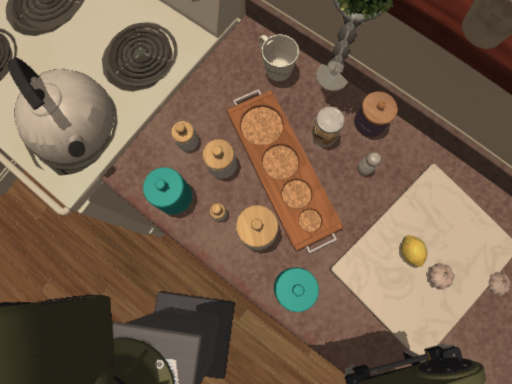

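The top view shows the tray with cork recesses running from (262,126) for the largest to (310,220) for the smallest. The white canisters' lids are at about (183,133), (218,155), (219,212) and (258,226). The turquoise decoys are at (168,190) and (297,290).

```bash
cat > h.py <<'E'
import cv2,numpy as np
from station import ctrl,vision
def cal(n): c=vision.calibration(n); return c["K"],c["distortion"],c["R"],c["t"]
def rays(n,uv):
    K,D,R,t=cal(n); u=cv2.undistortPoints(np.asarray(uv,float).reshape(-1,1,2),K,D)[:,0]
    return np.c_[u,np.ones(len(u))]@R, -R.T@t
def onplane(n,uv,z):
    d,o=rays(n,uv); return o+d*((z-o[2])/d[:,2])[:,None]
def cloud(n,d):
    v,u=np.mgrid[:384,:512]; r,o=rays(n,np.c_[u.ravel(),v.ravel()])
    return (o+r*d.reshape(-1,1)).reshape(384,512,3)
def proj(n,X):
    K,D,R,t=cal(n); return cv2.projectPoints(np.asarray(X,float).reshape(-1,1,3),cv2.Rodrigues(R)[0],t,K,D)[0][:,0]
E
python3 - <<'E'
from h import *
z=np.load("top0.npz");p,d=z["p"],z["d"];C=cloud("top",d)
hsv=cv2.cvtColor(p,cv2.COLOR_RGB2HSV)
for s in[(310,220),(296,194),(280,162),(262,126),(325,212),(183,128),(218,150),(218,209),(258,223),(240,235),(298,290),(168,182),(350,150)]:
    print(s,hsv[s[1],s[0]],C[s[1],s[0]].round(3))
v,u=np.mgrid[:384,:512]
for nm,s,h,r in[("?a",(184,132),None,.03),("?b",(219,153),None,.04),("?c",(219,211),None,.03),("?d",(258,226),None,.05)]:
    c=C[s[1],s[0]]; near=(np.hypot(*(C[...,:2]-c[:2]).transpose(2,0,1))<r+.03)&(d>0)&(C[...,2]>.03)&(C[...,2]<.2)
    zz=C[...,2][near]; top=zz.max(); print(nm,"max",top.round(4))
    hk=min((.076,.096,.116,.136),key=lambda q:abs(q-np.percentile(zz,99.5))); hl=hk-.026
    K_=near&(abs(C[...,2]-hk)<.005); L=near&(abs(C[...,2]-hl)<.005)
    for q,m,zq in(("knob",K_,hk),("lid",L,hl)):
        uv=np.c_[u[m],v[m]]
        if len(uv)<4: print(q,len(uv));continue
        P=onplane("top",uv,zq)[:,:2]; cc,rr=cv2.minEnclosingCircle(P.astype(np.float32)*1000)
        print(" ",q,zq,len(uv),"mean",P.mean(0).round(4),"circle mm",np.round(cc,1),round(rr,1),"px",uv.mean(0).round(1))
# tray
m=((hsv[...,0]<16)&(hsv[...,1]>80)&(C[...,2]>.003)&(C[...,2]<.032)&(d>0)).astype(np.uint8)
cs,_=cv2.findContours(m,cv2.RETR_EXTERNAL,cv2.CHAIN_APPROX_NONE)
c=max(cs,key=cv2.contourArea); P=onplane("top",c[:,0],.022)[:,:2].astype(np.float32)*1000
print("tray",cv2.contourArea(c),cv2.minAreaRect(P),cv2.boxPoints(cv2.minAreaRect(P)).round(1))
E
```

```text
(310, 220) [ 13 135 174] [ 0.458 -0.388  0.012]
(296, 194) [ 14 136 178] [ 0.518 -0.347  0.013]
(280, 162) [ 13 135 177] [ 0.594 -0.298  0.015]
(262, 126) [ 14 136 178] [ 0.686 -0.24   0.013]
(325, 212) [ 11 158 157] [ 0.48  -0.421  0.022]
(183, 128) [ 16 129 164] [ 0.623 -0.061  0.098]
(218, 150) [ 16 128 214] [ 0.572 -0.155  0.118]
(218, 209) [ 16 129 217] [ 0.446 -0.17   0.076]
(258, 223) [ 16 129 200] [ 0.418 -0.266  0.138]
(240, 235) [ 16 129 212] [ 0.391 -0.23   0.109]
(298, 290) [ 84 148 160] [ 0.293 -0.364  0.137]
(168, 182) [ 83 149 156] [ 0.487 -0.054  0.111]
(350, 150) [ 10  96 119] [ 0.655 -0.475 -0.002]
?a max 0.0986
  knob 0.096 76 mean [ 0.6243 -0.0535] circle mm [624.3 -53.7] 12.1 px [180.  127.2]
  lid 0.07 301 mean [ 0.6214 -0.0555] circle mm [624.4 -53.7] 28.5 px [182.9 132.6]
?b max 0.1195
  knob 0.116 81 mean [ 0.5712 -0.151 ] circle mm [ 570.8 -151.2] 11.9 px [216.2 150.6]
  lid 0.09000000000000001 634 mean [ 0.571  -0.1514] circle mm [ 571.3 -150.8] 36.8 px [217.7 154.4]
?c max 0.1135
  knob 0.116 19 mean [ 0.4287 -0.2259] circle mm [ 430.1 -226.1] 18.0 px [240.4 217.1]
lid 0
?d max 0.1394
  knob 0.136 98 mean [ 0.4165 -0.2622] circle mm [ 416.7 -262.2] 11.7 px [256.2 223.6]
  lid 0.11000000000000001 1284 mean [ 0.4161 -0.2628] circle mm [ 416.7 -262.5] 45.9 px [256.6 225.4]
tray 8059.5 ((580.9855346679688, -305.4200439453125), (410.0792541503906, 141.10791015625), 32.78499221801758) [[ 370.4 -357.1]
 [ 446.8 -475.8]
 [ 791.6 -253.7]
 [ 715.2 -135.1]]
```

```bash
cat > m.py <<'E'
from h import *
def measure(tag="0",shot=False):
    z=np.load(f"top{tag}.npz");p,d=z["p"],z["d"];C=cloud("top",d)
    hsv=cv2.cvtColor(p,cv2.COLOR_RGB2HSV); v,u=np.mgrid[:384,:512]
    return p,d,C,hsv,u,v
if __name__=="__main__":
    p,d,C,hsv,u,v=measure()
    for s,r,hk in[((218,209),.035,.076),((298,290),.07,.136),((168,182),.07,.136)]:
        c=C[s[1],s[0]]; near=(np.linalg.norm(C[...,:2]-c[:2],axis=2)<r)&(d>0)
        for zq in(hk,hk-.026):
            m=near&(abs(C[...,2]-zq)<.005)
            cc,rr=cv2.minEnclosingCircle(1000*onplane("top",np.c_[u[m],v[m]],zq)[:,:2].astype(np.float32)); print(s,zq,m.sum(),np.round(cc,1),round(rr,1))
    # cork: orthophoto of plane z=.012 and z=.022
    from scipy.optimize import least_squares
    off=np.array([0,73,164,273])/1000.; rad=np.array([28,37,46,55])/1000.
    m=((hsv[...,1]<148)&(hsv[...,2]>140)&(abs(C[...,2]-.012)<.008)&(d>0)).astype(np.uint8)
    m=cv2.morphologyEx(m,cv2.MORPH_OPEN,np.ones((3,3)))
    n,lab,st,ce=cv2.connectedComponentsWithStats(m); 
    for i in range(1,n):
        if st[i,4]>200:
            a=onplane("top",[ce[i]],.012)[0]; mm=lab==i
            Q=onplane("top",np.c_[u[mm],v[mm]],.012)[:,:2].astype(np.float32)*1000
            Q2=onplane("top",np.c_[u[mm],v[mm]],.022)[:,:2].astype(np.float32)*1000
            print("cork",ce[i].round(1),st[i,4],a.round(4),[np.round(w,1) for w in cv2.minEnclosingCircle(Q)],cv2.minEnclosingCircle(Q2)[0])
            print("  extents x",Q[:,0].min(),Q[:,0].max()," y",Q[:,1].min(),Q[:,1].max())
    big=cv2.resize(p[80:260,130:350],None,fx=3.3,fy=3.3,interpolation=cv2.INTER_CUBIC)
    cv2.imwrite("pics/crop0.png",big[:,:,::-1])
E
python3 m.py
```

```text
(218, 209) 0.076 81 [ 447.8 -163.4] 11.6
(218, 209) 0.05 111 [ 447.9 -163.7] 19.0
(298, 290) 0.136 111 [ 292.5 -364.2] 11.9
(298, 290) 0.11000000000000001 1400 [ 292.6 -364. ] 46.0
(168, 182) 0.136 79 [475. -45.] 11.4
(168, 182) 0.11000000000000001 1139 [474.8 -43.9] 46.0
cork [96.5 76.8] 14085 [0.7763 0.2297 0.012 ] [array([797.3, 288.1]), np.float64(394.6)] (791.9107055664062, 281.6551208496094)
  extents x 408.75616 1041.8065  y -83.87992 618.30817
cork [261.5 125.9] 1242 [ 0.6859 -0.2389  0.012 ] [array([ 686.8, -238.7]), np.float64(54.0)] (682.6765747070312, -239.1962890625)
  extents x 634.69305 739.5272  y -292.64816 -185.27101
cork [279.9 162.1] 931 [ 0.5948 -0.2975  0.012 ] [array([ 595. , -297.2]), np.float64(45.2)] (591.858154296875, -297.0885009765625)
  extents x 552.37335 638.764  y -341.7963 -252.69186
cork [296.2 193.8] 642 [ 0.5187 -0.347   0.012 ] [array([ 518.5, -347.2]), np.float64(36.2)] (516.2173461914062, -346.5519104003906)
  extents x 484.60907 554.58594  y -382.46948 -311.41962
cork [309.5 220.2] 378 [ 0.4572 -0.3865  0.012 ] [array([ 457.2, -386.3]), np.float64(27.4)] (455.60565185546875, -385.1742248535156)
  extents x 432.21323 483.08942  y -413.00168 -360.22623
```

View pics/crop0.png

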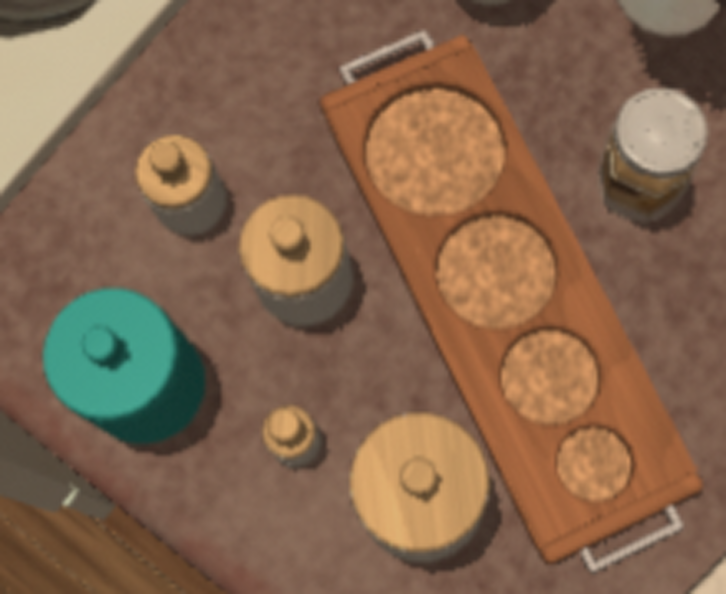

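The crop confirms the layout, and the recess centre spacings (72.7, 91.4 and 108.9 mm) match the spec. I'm setting out to the largest canister first.

Call:
send_rows:
  increments:
    - [[0, 0, -0.115], [35, -18, 0], 60]
    - [[0, 0, -0.23], [70, -37, 0], 50]
    - [[0, 0, -0.23], [107, -57, 0], 50]
    - [[0, 0, -0.23], [144, -77, 0], 50]
    - [[0, 0, -0.23], [180, -96, 0], 50]
  grip_force: 40

```text
time_s: 0.52
ee_pos: [0.3222, -0.366, 0.4045]
eef_rot: [-3.141, -0.0, 0.57]
force: [0.8, -0.8, 1.2]
grip_width: 0.0642
```

```bash
cat > go.py <<'E'
import sys
from station import ctrl
import numpy as np
from scipy.spatial.transform import Rotation as Ro
def go(x,y,z):  # target TCP mm -> tool shift
    o=ctrl.get_obs(); R=Ro.from_euler("xyz",o["eef_rot"])
    e=1000*o["ee_pos"]; print("t%.2f"%o["time_s"],"pos",e.round(1),"rpy",o["eef_rot"].round(4),"F",o["force"].round(1),"w",round(1000*o["grip_width"],1))
    print("shift",R.inv().apply(np.array([x,y,z])-e).round(1))
if __name__=="__main__": go(*map(float,sys.argv[1:4]))
E
python3 go.py 416.7 -262.3 400
```

```text
t0.52 pos [ 322.2 -366.   404.5] rpy [-3.1412 -0.      0.5704] F [ 0.8 -0.8  1.2] w 64.2
shift [135.6 -36.3   4.5]
```

Call:
send_rows:
  increments:
    - [[0, 0, 0], [34, -9, 10], 50]
    - [[0, 0, 0], [68, -18, 22], 50]
    - [[0, 0, 0], [102, -27, 36], 50]
    - [[0, 0, 0], [128, -34, 48], 50]
    - [[0, 0, 0], [136, -36, 54], 50]

```text
time_s: 0.93
ee_pos: [0.4179, -0.2614, 0.3491]
eef_rot: [-3.14, 0.0, 0.574]
force: [-0.1, 0.4, -0.1]
grip_width: 0.0501
```

```bash
cat > snap.py <<'E'
import sys
from h import *
t=sys.argv[1]
for n in sys.argv[2:]:
    p,d=vision.camera(n); cv2.imwrite(f"pics/{n}{t}.png",p[:,:,::-1]); np.savez(f"{n}{t}.npz",p=p,d=d)
E
python3 go.py 416.7 -262.3 312; python3 snap.py 1 scene
```

```text
t0.93 pos [ 417.9 -261.4  349.1] rpy [-3.1395e+00  4.0000e-04  5.7350e-01] F [-0.1  0.4 -0.1] w 50.1
shift [-1.5  0.2 37.1]
```

View pics/scene1.png

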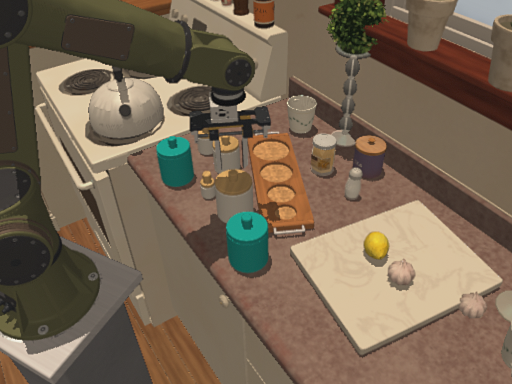

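The gripper is above the large canister at about (233,180) with its fingers on either side of the knob, and the path is clear. I'm descending and closing.

Call:
send_rows:
  increments:
    - [[0, 0, 0], [-1.5, 0, 15], 50]
    - [[0, 0, 0], [-1.5, 0, 28], 50]
    - [[0, 0, 0], [-1.5, 0, 36], 50]
    - [[0, 0, 0], [-1.5, 0, 37], 50]
    - [[0, 0, 0], [-1.5, 0, 37], 30]

```text
time_s: 1.4
ee_pos: [0.4148, -0.2654, 0.3138]
eef_rot: [-3.141, 0.0, 0.57]
force: [-0.2, 0.8, 0.2]
grip_width: 0.0461
```

Call:
send_rows:
  increments:
    - [[0, 0, 0], [0, 0, 0], 15]
    - [[0, 0, 0], [0, 0, 0], 15]
    - [[0, 0, 0], [0, 0, 0], 15]
    - [[0, 0, 0], [0, 0, 0], 15]
    - [[0, 0, 0], [0, 0, 0], 15]

```text
time_s: 1.82
ee_pos: [0.4151, -0.2647, 0.3141]
eef_rot: [3.141, -0.0, 0.571]
force: [-1.4, 2.1, 5.8]
grip_width: 0.0228
```

Call:
send_rows:
  increments:
    - [[0, 0, 0], [0, 0, -3], 15]
    - [[0, 0, 0], [0, 0, -8], 15]
    - [[0, 0, 0], [0, 0, -16], 15]
    - [[0, 0, 0], [0, 0, -22], 15]
    - [[0, 0, 0], [0, 0, -25], 15]

```text
time_s: 2.23
ee_pos: [0.4152, -0.2648, 0.3399]
eef_rot: [3.14, -0.0, 0.571]
force: [1.3, -0.3, -3.9]
grip_width: 0.0229
```

```bash
python3 go.py 686 -239 384
```

```text
t2.23 pos [ 415.2 -264.8  339.9] rpy [ 3.1403e+00 -5.0000e-04  5.7080e-01] F [ 1.3 -0.3 -3.9] w 22.9
shift [241.8 124.7 -43.9]
```

Call:
send_rows:
  increments:
    - [[0, 0, 0], [3, 2, -8], 15]
    - [[0, 0, 0], [9, 7, -20], 15]
    - [[0, 0, 0], [18, 16, -32], 15]
    - [[0, 0, 0], [30, 28, -40], 15]
    - [[0, 0, 0], [44, 42, -44], 15]

```text
time_s: 2.65
ee_pos: [0.4755, -0.2764, 0.3846]
eef_rot: [3.14, -0.001, 0.571]
force: [-0.3, 0.3, -3.9]
grip_width: 0.0226
```

Call:
send_rows:
  increments:
    - [[0, 0, 0], [18, 13, 0], 15]
    - [[0, 0, 0], [38, 26, 0], 15]
    - [[0, 0, 0], [60, 38, 0], 15]
    - [[0, 0, 0], [82, 49, 0], 15]
    - [[0, 0, 0], [104, 58, 0], 15]

```text
time_s: 3.07
ee_pos: [0.595, -0.2688, 0.3828]
eef_rot: [-3.141, 0.0, 0.571]
force: [0.5, -0.1, -4.3]
grip_width: 0.0226
```

Call:
send_rows:
  increments:
    - [[0, 0, 0], [22, 8, 0], 15]
    - [[0, 0, 0], [44, 15, 0], 15]
    - [[0, 0, 0], [64, 20, 0], 15]
    - [[0, 0, 0], [80, 23, 0], 15]
    - [[0, 0, 0], [90, 25, 0], 15]

```text
time_s: 3.48
ee_pos: [0.6844, -0.2403, 0.3822]
eef_rot: [-3.141, 0.0, 0.572]
force: [-0.7, -0.5, -4.3]
grip_width: 0.0234
```

```bash
python3 go.py 686 -239 326; python3 snap.py 2 scene top
```

```text
t3.48 pos [ 684.4 -240.3  382.2] rpy [-3.1408e+00  2.0000e-04  5.7170e-01] F [-0.7 -0.5 -4.3] w 23.4
shift [ 2.  -0.2 56.2]
```

View pics/scene2.png

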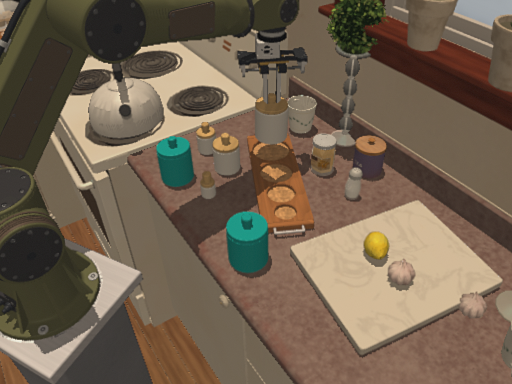

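The canister hangs upright over the largest recess at about (270,120), clear of the white cup behind it. I'm lowering it slowly.

Call:
send_rows:
  increments:
    - [[0, 0, 0], [0, 0, 6], 15]
    - [[0, 0, 0], [0, 0, 16], 15]
    - [[0, 0, 0], [0, 0, 27], 15]
    - [[0, 0, 0], [0, 0, 36], 15]
    - [[0, 0, 0], [0, 0, 42], 15]

```text
time_s: 4.0
ee_pos: [0.6825, -0.2416, 0.3386]
eef_rot: [-3.14, 0.001, 0.57]
force: [-0.9, 0.4, -3.9]
grip_width: 0.023
```

Call:
send_rows:
  increments:
    - [[0, 0, 0], [0, 0, 4], 15]
    - [[0, 0, 0], [0, 0, 7], 15]
    - [[0, 0, 0], [0, 0, 9], 15]
    - [[0, 0, 0], [0, 0, 11], 15]
    - [[0, 0, 0], [0, 0, 12], 15]

```text
time_s: 4.42
ee_pos: [0.6829, -0.2413, 0.3287]
eef_rot: [3.141, -0.0, 0.571]
force: [-0.1, -0.0, -3.8]
grip_width: 0.0226
```

```bash
python3 go.py 683.8 -240.4 326
```

```text
t4.42 pos [ 682.9 -241.3  328.7] rpy [ 3.1413e+00 -2.0000e-04  5.7080e-01] F [-0.1 -0.  -3.8] w 22.6
shift [ 1.2 -0.3  2.7]
```

Call:
send_rows:
  increments:
    - [[0, 0, 0], [1, 0, 0.7], 15]
    - [[0, 0, 0], [1, 0, 1.4], 15]
    - [[0, 0, 0], [1, 0, 2], 15]
    - [[0, 0, 0], [1, 0, 2.5], 15]
    - [[0, 0, 0], [1, 0, 2.5], 15]

```text
time_s: 4.83
ee_pos: [0.6838, -0.2408, 0.3263]
eef_rot: [3.141, -0.0, 0.571]
force: [-0.4, 0.4, -3.1]
grip_width: 0.0225
```

```bash
python3 go.py 683.8 -240.4 326
```

```text
t4.83 pos [ 683.8 -240.8  326.3] rpy [ 3.1414e+00 -2.0000e-04  5.7080e-01] F [-0.4  0.4 -3.1] w 22.5
shift [ 0.2 -0.3  0.3]
```

Call:
send_rows:
  increments:
    - [[0, 0, 0], [0, 0, 0.5], 15]
    - [[0, 0, 0], [0, 0, 1], 15]
    - [[0, 0, 0], [0, 0, 1.5], 15]
    - [[0, 0, 0], [0, 0, 1.5], 15]
    - [[0, 0, 0], [0, 0, 1.5], 15]

```text
time_s: 5.25
ee_pos: [0.6838, -0.2407, 0.3262]
eef_rot: [3.14, -0.001, 0.571]
force: [-3.3, 2.2, 6.6]
grip_width: 0.0227
```

Contact is felt (+6.6 N), with the canister fully down. I'm releasing and rising.

Call:
send_rows:
  increments:
    - [[0, 0, 0], [0, 0, -1], 28]
    - [[0, 0, 0], [0, 0, -1], 40]
    - [[0, 0, 0], [0, 0, -1], 50]
    - [[0, 0, 0], [0, 0, -1], 50]
    - [[0, 0, 0], [0, 0, -1], 50]

```text
time_s: 5.67
ee_pos: [0.6838, -0.2409, 0.3255]
eef_rot: [3.142, 0.0, 0.571]
force: [-0.3, 0.6, 0.2]
grip_width: 0.0487
```

Call:
send_rows:
  increments:
    - [[0, 0, 0], [0, 0, -8], 50]
    - [[0, 0, 0], [0, 0, -20], 50]
    - [[0, 0, 0], [0, 0, -36], 50]
    - [[0, 0, 0], [0, 0, -50], 50]
    - [[0, 0, 0], [0, 0, -56], 50]

```text
time_s: 6.08
ee_pos: [0.6837, -0.2408, 0.3854]
eef_rot: [3.138, -0.002, 0.571]
force: [-0.4, -0.1, 0.7]
grip_width: 0.0501
```

```bash
python3 go.py 571 -151 335; python3 go.py 571 -151 294 | tail -1; python3 snap.py 3 scene top
```

```text
t6.08 pos [ 683.7 -240.8  385.4] rpy [ 3.1382e+00 -2.4000e-03  5.7080e-01] F [-0.4 -0.1  0.7] w 50.1
shift [ -46.4 -136.6   49.8]
shift [ -46.5 -136.7   90.8]
```

View pics/scene3.png

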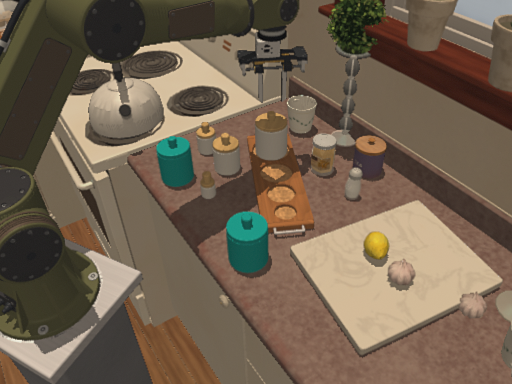

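The largest canister stands upright in its recess at (271,135). On to the third.

Call:
send_rows:
  increments:
    - [[0, 0, 0], [-10, -28, 2], 50]
    - [[0, 0, 0], [-21, -60, 10], 50]
    - [[0, 0, 0], [-32, -95, 22], 50]
    - [[0, 0, 0], [-43, -125, 38], 50]
    - [[0, 0, 0], [-46.5, -136.5, 46], 50]

```text
time_s: 6.6
ee_pos: [0.5681, -0.1489, 0.3336]
eef_rot: [-3.139, 0.002, 0.572]
force: [0.6, -0.8, -0.1]
grip_width: 0.0502
```

Call:
send_rows:
  increments:
    - [[0, 0, 0], [0, 0, 0], 50]
    - [[0, 0, 0], [0, 0, 12], 50]
    - [[0, 0, 0], [0, 0, 25], 50]
    - [[0, 0, 0], [0, 0, 25], 50]
    - [[0, 0, 0], [0, 0, 25], 50]

```text
time_s: 7.02
ee_pos: [0.5714, -0.1517, 0.3099]
eef_rot: [-3.141, 0.001, 0.57]
force: [0.4, 0.0, 0.6]
grip_width: 0.0502
```

```bash
python3 go.py 571 -151 293
```

```text
t7.02 pos [ 571.4 -151.7  309.9] rpy [-3.1407e+00  7.0000e-04  5.7040e-01] F [0.4 0.  0.6] w 50.2
shift [ 0.  -0.8 16.9]
```

Call:
send_rows:
  increments:
    - [[0, 0, 0], [0, -0.5, 9], 50]
    - [[0, 0, 0], [0, -0.5, 16], 50]
    - [[0, 0, 0], [0, -0.5, 16], 40]
    - [[0, 0, 0], [0, -0.5, 16], 30]
    - [[0, 0, 0], [0, -0.5, 16], 15]

```text
time_s: 7.43
ee_pos: [0.5707, -0.1507, 0.2949]
eef_rot: [3.141, -0.0, 0.571]
force: [0.3, 0.2, 0.3]
grip_width: 0.0331
```

Call:
send_rows:
  increments:
    - [[0, 0, 0], [0, 0, 0], 15]
    - [[0, 0, 0], [0, 0, 0], 15]
    - [[0, 0, 0], [0, 0, 0], 15]
    - [[0, 0, 0], [0, 0, 0], 15]
    - [[0, 0, 0], [0, 0, 0], 15]

```text
time_s: 7.85
ee_pos: [0.5707, -0.1508, 0.2951]
eef_rot: [3.141, -0.001, 0.571]
force: [2.4, -2.2, 3.4]
grip_width: 0.0227
```

Call:
send_rows:
  increments:
    - [[0, 0, 0], [0, 0, -4], 15]
    - [[0, 0, 0], [0, 0, -12], 15]
    - [[0, 0, 0], [0, 0, -26], 15]
    - [[0, 0, 0], [0, 0, -38], 15]
    - [[0, 0, 0], [0, 0, -44], 15]

```text
time_s: 8.27
ee_pos: [0.5707, -0.1506, 0.3406]
eef_rot: [3.14, -0.001, 0.571]
force: [0.7, 0.0, -3.7]
grip_width: 0.0225
```

```bash
python3 go.py 594.3 -297.3 340
```

```text
t8.27 pos [ 570.7 -150.6  340.6] rpy [ 3.1404e+00 -1.1000e-03  5.7090e-01] F [ 0.7  0.  -3.7] w 22.5
shift [-59.4 136.2   0.7]
```

Call:
send_rows:
  increments:
    - [[0, 0, 0], [-4, 6, 0], 15]
    - [[0, 0, 0], [-12, 20, 0], 15]
    - [[0, 0, 0], [-24, 40, 0], 15]
    - [[0, 0, 0], [-35, 62, 0], 15]
    - [[0, 0, 0], [-44, 84, 0], 15]

```text
time_s: 8.68
ee_pos: [0.5787, -0.2466, 0.338]
eef_rot: [-3.141, 0.001, 0.571]
force: [0.1, 0.2, -4.9]
grip_width: 0.0227
```

Call:
send_rows:
  increments:
    - [[0, 0, 0], [-7, 20, 0], 15]
    - [[0, 0, 0], [-11, 36, 0], 15]
    - [[0, 0, 0], [-14, 47, 0], 15]
    - [[0, 0, 0], [-15, 52, 2], 15]
    - [[0, 0, 0], [-15, 52, 8], 15]

```text
time_s: 9.1
ee_pos: [0.5944, -0.2981, 0.3303]
eef_rot: [3.141, -0.0, 0.57]
force: [0.5, -0.2, -4.3]
grip_width: 0.0228
```

```bash
python3 go.py 594.3 -297.3 307
```

```text
t9.10 pos [ 594.4 -298.1  330.3] rpy [ 3.1412e+00 -1.0000e-04  5.6970e-01] F [ 0.5 -0.2 -4.3] w 22.8
shift [ 0.4 -0.7 23.3]
```

Call:
send_rows:
  increments:
    - [[0, 0, 0], [0.5, -0.5, 6], 15]
    - [[0, 0, 0], [0.5, -0.5, 12], 15]
    - [[0, 0, 0], [0.5, -0.5, 16], 15]
    - [[0, 0, 0], [0.5, -0.5, 19], 15]
    - [[0, 0, 0], [0.5, -0.5, 20], 15]

```text
time_s: 9.52
ee_pos: [0.5946, -0.2959, 0.31]
eef_rot: [-3.141, 0.0, 0.571]
force: [0.1, -0.1, -3.8]
grip_width: 0.0231
```

Call:
send_rows:
  increments:
    - [[0, 0, 0], [0, 0, 0.7], 15]
    - [[0, 0, 0], [0, 0, 1.4], 15]
    - [[0, 0, 0], [0, 0, 2.1], 15]
    - [[0, 0, 0], [0, 0, 2.5], 15]
    - [[0, 0, 0], [0, 0, 2.5], 15]

```text
time_s: 9.93
ee_pos: [0.5946, -0.2963, 0.3082]
eef_rot: [3.142, -0.0, 0.571]
force: [0.2, -0.1, -3.6]
grip_width: 0.0226
```

```bash
python3 go.py 594.3 -297.3 307
```

```text
t9.93 pos [ 594.6 -296.3  308.2] rpy [ 3.1415 -0.      0.5708] F [ 0.2 -0.1 -3.6] w 22.6
shift [-0.8  0.7  1.2]
```

Call:
send_rows:
  increments:
    - [[0, 0, 0], [0, 0, 0.5], 15]
    - [[0, 0, 0], [0, 0, 1], 15]
    - [[0, 0, 0], [0, 0, 1.5], 15]
    - [[0, 0, 0], [0, 0, 2], 15]
    - [[0, 0, 0], [0, 0, 2], 15]

```text
time_s: 10.35
ee_pos: [0.5947, -0.2964, 0.3069]
eef_rot: [3.14, -0.001, 0.571]
force: [-0.5, -1.7, 2.7]
grip_width: 0.0228
```

Call:
send_rows:
  increments:
    - [[0, 0, 0], [0, 0, -0.5], 28]
    - [[0, 0, 0], [0, 0, -0.5], 40]
    - [[0, 0, 0], [0, 0, -0.5], 50]
    - [[0, 0, 0], [0, 0, -0.5], 50]
    - [[0, 0, 0], [0, 0, -0.5], 50]

```text
time_s: 10.77
ee_pos: [0.5946, -0.2962, 0.3066]
eef_rot: [-3.141, 0.0, 0.571]
force: [0.1, 0.5, 0.0]
grip_width: 0.0491
```

Call:
send_rows:
  increments:
    - [[0, 0, 0], [0, 0, -8], 50]
    - [[0, 0, 0], [0, 0, -20], 50]
    - [[0, 0, 0], [0, 0, -36], 50]
    - [[0, 0, 0], [0, 0, -50], 50]
    - [[0, 0, 0], [0, 0, -56], 50]

```text
time_s: 11.18
ee_pos: [0.5947, -0.2963, 0.3662]
eef_rot: [3.138, -0.002, 0.571]
force: [-0.3, 0.0, 0.2]
grip_width: 0.05
```

```bash
python3 go.py 624.4 -53.6 310
```

```text
t11.18 pos [ 594.7 -296.3  366.2] rpy [ 3.1381e+00 -1.8000e-03  5.7080e-01] F [-0.3  0.   0.2] w 50.0
shift [ 156.  -188.3   55.8]
```

Call:
send_rows:
  increments:
    - [[0, 0, 0], [18, -22, 0], 50]
    - [[0, 0, 0], [43, -52, 0], 50]
    - [[0, 0, 0], [68, -82, 0], 50]
    - [[0, 0, 0], [93, -112, 5], 50]
    - [[0, 0, 0], [118, -142, 20], 50]

```text
time_s: 11.6
ee_pos: [0.6172, -0.1115, 0.3452]
eef_rot: [3.139, -0.003, 0.57]
force: [0.4, -0.4, 0.2]
grip_width: 0.0499
```

Call:
send_rows:
  increments:
    - [[0, 0, 0], [20, -24, 14], 50]
    - [[0, 0, 0], [34, -41, 26], 50]
    - [[0, 0, 0], [38, -46, 34], 50]
    - [[0, 0, 0], [38, -46, 36], 50]
    - [[0, 0, 0], [38, -46, 36], 50]

```text
time_s: 12.02
ee_pos: [0.6243, -0.0546, 0.3066]
eef_rot: [-3.141, 0.001, 0.571]
force: [-0.1, -0.2, 0.8]
grip_width: 0.05
```

```bash
python3 go.py 624.4 -53.6 274; python3 snap.py 4 scene top
```

```text
t12.02 pos [624.3 -54.6 306.6] rpy [-3.1414e+00  5.0000e-04  5.7080e-01] F [-0.1 -0.2  0.8] w 50.0
shift [ 0.7 -0.8 32.6]
```

View pics/scene4.png

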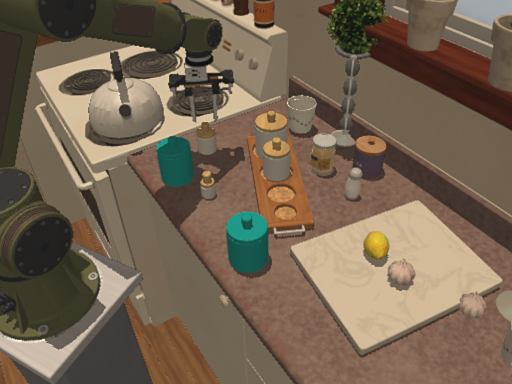

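The two largest canisters stand upright in their recesses at (271,135) and (276,160). The gripper is centred over the second's knob at (205,130).

Call:
send_rows:
  increments:
    - [[0, 0, 0], [0.5, -0.5, 14], 50]
    - [[0, 0, 0], [0.5, -0.5, 26], 50]
    - [[0, 0, 0], [0.5, -0.5, 31], 50]
    - [[0, 0, 0], [0.5, -0.5, 32], 40]
    - [[0, 0, 0], [0.5, -0.5, 32], 30]

```text
time_s: 12.53
ee_pos: [0.6244, -0.0537, 0.2746]
eef_rot: [-3.141, 0.0, 0.57]
force: [-0.7, -0.4, 0.5]
grip_width: 0.04
```

Call:
send_rows:
  increments:
    - [[0, 0, 0], [0, 0, 0], 15]
    - [[0, 0, 0], [0, 0, 0], 15]
    - [[0, 0, 0], [0, 0, 0], 15]
    - [[0, 0, 0], [0, 0, 0], 15]
    - [[0, 0, 0], [0, 0, 0], 15]

```text
time_s: 12.95
ee_pos: [0.6245, -0.0532, 0.2753]
eef_rot: [3.141, -0.001, 0.571]
force: [-0.3, 1.1, 4.2]
grip_width: 0.0227
```

Call:
send_rows:
  increments:
    - [[0, 0, 0], [0, 0, -4], 15]
    - [[0, 0, 0], [0, 0, -12], 15]
    - [[0, 0, 0], [0, 0, -26], 15]
    - [[0, 0, 0], [0, 0, -40], 15]
    - [[0, 0, 0], [0, 0, -50], 15]

```text
time_s: 13.37
ee_pos: [0.6245, -0.0533, 0.3264]
eef_rot: [3.141, -0.001, 0.571]
force: [0.7, -0.3, -1.6]
grip_width: 0.023
```

```bash
python3 go.py 518 -347 324;python3 go.py 500 -260 324
```

```text
t13.37 pos [624.5 -53.3 326.4] rpy [ 3.1408e+00 -8.0000e-04  5.7070e-01] F [ 0.7 -0.3 -1.6] w 23.0
shift [-248.3  189.6    2.4]
t13.37 pos [624.5 -53.3 326.4] rpy [ 3.1408e+00 -8.0000e-04  5.7070e-01] F [ 0.7 -0.3 -1.6] w 23.0
shift [-216.4  106.7    2.3]
```

Call:
send_rows:
  increments:
    - [[0, 0, 0], [-8, 4, 0], 15]
    - [[0, 0, 0], [-24, 12, 0], 15]
    - [[0, 0, 0], [-44, 22, 0], 15]
    - [[0, 0, 0], [-66, 33, 0], 15]
    - [[0, 0, 0], [-88, 44, 0], 15]

```text
time_s: 13.78
ee_pos: [0.5731, -0.1389, 0.324]
eef_rot: [-3.141, 0.001, 0.571]
force: [-0.2, -1.2, -1.6]
grip_width: 0.0229
```

Call:
send_rows:
  increments:
    - [[0, 0, 0], [-22, 10, 0], 15]
    - [[0, 0, 0], [-44, 20, 0], 15]
    - [[0, 0, 0], [-66, 31, 0], 15]
    - [[0, 0, 0], [-88, 42, 0], 15]
    - [[0, 0, 0], [-108, 54, 0], 15]

```text
time_s: 14.2
ee_pos: [0.511, -0.2429, 0.3242]
eef_rot: [-3.141, 0.001, 0.57]
force: [0.8, -0.7, -1.5]
grip_width: 0.0231
```

Call:
send_rows:
  increments:
    - [[0, 0, 0], [-17, 16, 0], 15]
    - [[0, 0, 0], [-30, 36, 0], 15]
    - [[0, 0, 0], [-40, 58, 0], 15]
    - [[0, 0, 0], [-48, 76, 0], 15]
    - [[0, 0, 0], [-51, 88, 0], 15]

```text
time_s: 14.62
ee_pos: [0.5161, -0.3455, 0.324]
eef_rot: [-3.141, 0.001, 0.569]
force: [-0.0, 0.1, -1.6]
grip_width: 0.023
```

```bash
python3 go.py 518 -347 287
```

```text
t14.62 pos [ 516.1 -345.5  324. ] rpy [-3.141e+00  6.000e-04  5.692e-01] F [-0.   0.1 -1.6] w 23.0
shift [ 0.8  2.3 37. ]
```

Call:
send_rows:
  increments:
    - [[0, 0, 0], [1, 2, 5], 15]
    - [[0, 0, 0], [1, 2, 12], 15]
    - [[0, 0, 0], [1, 2, 20], 15]
    - [[0, 0, 0], [1, 2, 27], 15]
    - [[0, 0, 0], [1, 2, 31], 15]

```text
time_s: 15.03
ee_pos: [0.5188, -0.3435, 0.2921]
eef_rot: [-3.14, 0.001, 0.572]
force: [0.4, 0.3, -2.4]
grip_width: 0.023
```

Call:
send_rows:
  increments:
    - [[0, 0, 0], [0, 0, 1.5], 15]
    - [[0, 0, 0], [0, 0, 2.5], 15]
    - [[0, 0, 0], [0, 0, 3.5], 15]
    - [[0, 0, 0], [0, 0, 4], 15]
    - [[0, 0, 0], [0, 0, 4], 15]

```text
time_s: 15.45
ee_pos: [0.519, -0.3443, 0.2899]
eef_rot: [3.141, -0.0, 0.571]
force: [0.5, 0.7, -1.1]
grip_width: 0.0229
```

```bash
python3 go.py 518 -347 287
```

```text
t15.45 pos [ 519.  -344.3  289.9] rpy [ 3.1413e+00 -1.0000e-04  5.7090e-01] F [ 0.5  0.7 -1.1] w 22.9
shift [-2.3  1.7  2.9]
```

Call:
send_rows:
  increments:
    - [[0, 0, 0], [-1, 1, 0.5], 15]
    - [[0, 0, 0], [-2, 1.5, 1.2], 15]
    - [[0, 0, 0], [-2, 1.5, 2], 15]
    - [[0, 0, 0], [-2, 1.5, 2.5], 15]
    - [[0, 0, 0], [-2, 1.5, 2.5], 15]

```text
time_s: 15.87
ee_pos: [0.5181, -0.3467, 0.2874]
eef_rot: [3.141, -0.0, 0.571]
force: [-0.1, -0.0, -0.6]
grip_width: 0.0229
```

Call:
send_rows:
  increments:
    - [[0, 0, 0], [0, 0, 0.5], 15]
    - [[0, 0, 0], [0, 0, 1], 15]
    - [[0, 0, 0], [0, 0, 1.5], 15]
    - [[0, 0, 0], [0, 0, 1.5], 15]

```text
time_s: 16.2
ee_pos: [0.5183, -0.3467, 0.2873]
eef_rot: [3.14, -0.001, 0.571]
force: [-3.7, 2.8, 11.1]
grip_width: 0.0229
```

Call:
send_rows:
  increments:
    - [[0, 0, 0], [0, 0, -1], 28]
    - [[0, 0, 0], [0, 0, -1], 40]
    - [[0, 0, 0], [0, 0, -1], 50]
    - [[0, 0, 0], [0, 0, -1], 50]
    - [[0, 0, 0], [0, 0, -1], 50]

```text
time_s: 16.62
ee_pos: [0.5181, -0.3467, 0.2865]
eef_rot: [-3.141, 0.0, 0.571]
force: [-0.1, -0.2, -0.5]
grip_width: 0.0493
```

Call:
send_rows:
  increments:
    - [[0, 0, 0], [0, 0, -8], 50]
    - [[0, 0, 0], [0, 0, -20], 50]
    - [[0, 0, 0], [0, 0, -36], 50]
    - [[0, 0, 0], [0, 0, -46], 50]
    - [[0, 0, 0], [0, 0, -50], 50]

```text
time_s: 17.03
ee_pos: [0.5183, -0.3468, 0.3395]
eef_rot: [3.138, -0.001, 0.571]
force: [0.3, 0.2, 0.4]
grip_width: 0.0499
```

```bash
python3 go.py 447.8 -163.5 290
```

```text
t17.03 pos [ 518.3 -346.8  339.5] rpy [ 3.1384e+00 -1.2000e-03  5.7080e-01] F [0.3 0.2 0.4] w 49.9
shift [  39.7 -192.4   48.9]
```

Call:
send_rows:
  increments:
    - [[0, 0, 0], [5, -24, 0], 50]
    - [[0, 0, 0], [13, -62, 0], 50]
    - [[0, 0, 0], [21, -100, 6], 50]
    - [[0, 0, 0], [29, -138, 20], 50]
    - [[0, 0, 0], [36, -170, 36], 50]

```text
time_s: 17.45
ee_pos: [0.4554, -0.1823, 0.301]
eef_rot: [3.14, -0.001, 0.571]
force: [0.5, -0.3, 0.2]
grip_width: 0.0505
```

Call:
send_rows:
  increments:
    - [[0, 0, 0], [3, -16, 12], 50]
    - [[0, 0, 0], [4, -22, 15], 50]
    - [[0, 0, 0], [4, -22, 15], 50]
    - [[0, 0, 0], [4, -22, 15], 50]

```text
time_s: 17.78
ee_pos: [0.4486, -0.1642, 0.2865]
eef_rot: [3.141, -0.001, 0.571]
force: [-0.0, 1.0, 0.2]
grip_width: 0.0502
```

```bash
python3 go.py 447.8 -163.5 254; python3 snap.py 5 scene top
```

```text
t17.78 pos [ 448.6 -164.2  286.5] rpy [ 3.1405e+00 -6.0000e-04  5.7080e-01] F [-0.   1.   0.2] w 50.2
shift [-0.3 -1.1 32.5]
```

View pics/scene5.png

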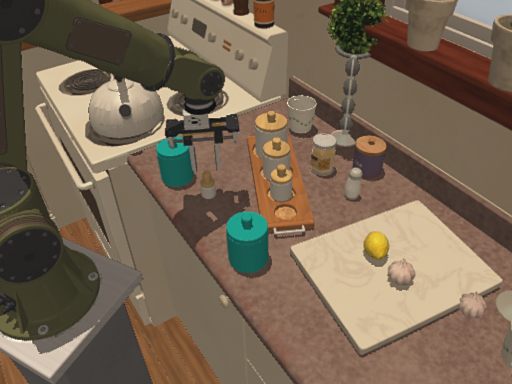

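Three canisters stand upright in their recesses, the second at (281,183). The gripper is over the smallest at (207,180), clear of the turquoise canister.

Call:
send_rows:
  increments:
    - [[0, 0, 0], [0, -0.5, 14], 50]
    - [[0, 0, 0], [0, -0.5, 26], 50]
    - [[0, 0, 0], [0, -0.5, 31], 50]
    - [[0, 0, 0], [0, -0.5, 31.5], 40]
    - [[0, 0, 0], [0, -0.5, 31.5], 30]

```text
time_s: 18.3
ee_pos: [0.448, -0.1636, 0.2545]
eef_rot: [3.141, -0.0, 0.57]
force: [0.9, 0.0, -0.1]
grip_width: 0.0399
```

Call:
send_rows:
  increments:
    - [[0, 0, 0], [0, 0, 0], 15]
    - [[0, 0, 0], [0, 0, 0], 15]
    - [[0, 0, 0], [0, 0, 0], 15]
    - [[0, 0, 0], [0, 0, 0], 15]
    - [[0, 0, 0], [0, 0, 0], 15]

```text
time_s: 18.72
ee_pos: [0.4479, -0.1631, 0.2547]
eef_rot: [3.141, -0.001, 0.571]
force: [-0.5, 1.7, 5.5]
grip_width: 0.0227
```

Call:
send_rows:
  increments:
    - [[0, 0, 0], [0, 0, -4], 15]
    - [[0, 0, 0], [0, 0, -12], 15]
    - [[0, 0, 0], [0, 0, -26], 15]
    - [[0, 0, 0], [0, 0, -40], 15]
    - [[0, 0, 0], [0, 0, -50], 15]

```text
time_s: 19.13
ee_pos: [0.4478, -0.1631, 0.3058]
eef_rot: [3.141, -0.0, 0.571]
force: [-0.2, -0.1, -0.9]
grip_width: 0.0231
```

```bash
python3 go.py 456.5 -386 304;python3 go.py 430 -320 304
```

```text
t19.13 pos [ 447.8 -163.1  305.8] rpy [ 3.1408e+00 -5.0000e-04  5.7090e-01] F [-0.2 -0.1 -0.9] w 23.1
shift [-113.1  192.2    1.9]
t19.13 pos [ 447.8 -163.1  305.8] rpy [ 3.1408e+00 -5.0000e-04  5.7090e-01] F [-0.2 -0.1 -0.9] w 23.1
shift [-99.8 122.4   1.8]
```

Call:
send_rows:
  increments:
    - [[0, 0, 0], [-6, 8, 0], 15]
    - [[0, 0, 0], [-18, 23, 0], 15]
    - [[0, 0, 0], [-34, 42, 0], 15]
    - [[0, 0, 0], [-51, 63, 0], 15]
    - [[0, 0, 0], [-68, 84, 0], 15]

```text
time_s: 19.55
ee_pos: [0.4354, -0.2722, 0.3037]
eef_rot: [-3.141, 0.0, 0.571]
force: [0.4, 0.3, -0.7]
grip_width: 0.0228
```

Call:
send_rows:
  increments:
    - [[0, 0, 0], [-16, 20, 0], 15]
    - [[0, 0, 0], [-28, 42, 0], 15]
    - [[0, 0, 0], [-37, 66, 0], 15]
    - [[0, 0, 0], [-43, 88, 0], 15]
    - [[0, 0, 0], [-45, 102, 0], 15]

```text
time_s: 19.97
ee_pos: [0.4526, -0.3834, 0.3034]
eef_rot: [-3.141, 0.0, 0.569]
force: [-0.1, 0.2, -1.0]
grip_width: 0.0229
```

Call:
send_rows:
  increments:
    - [[0, 0, 0], [0, 5, 2], 15]
    - [[0, 0, 0], [0, 6, 6], 15]
    - [[0, 0, 0], [0, 6, 6], 15]
    - [[0, 0, 0], [0, 6, 6], 15]

```text
time_s: 20.3
ee_pos: [0.4562, -0.3851, 0.2976]
eef_rot: [-3.14, 0.0, 0.571]
force: [-0.4, 0.2, 0.3]
grip_width: 0.0227
```

```bash
python3 go.py 456.5 -386 266.5
```

```text
t20.30 pos [ 456.2 -385.1  297.6] rpy [-3.1403e+00  3.0000e-04  5.7130e-01] F [-0.4  0.2  0.3] w 22.7
shift [-0.3  1.  31.1]
```

Call:
send_rows:
  increments:
    - [[0, 0, 0], [0, 1, 6], 15]
    - [[0, 0, 0], [0, 1, 13], 15]
    - [[0, 0, 0], [0, 1, 20], 15]
    - [[0, 0, 0], [0, 1, 25], 15]
    - [[0, 0, 0], [0, 1, 27], 15]

```text
time_s: 20.72
ee_pos: [0.4568, -0.3863, 0.2699]
eef_rot: [-3.14, 0.0, 0.571]
force: [0.1, 0.5, -0.3]
grip_width: 0.0226
```

Call:
send_rows:
  increments:
    - [[0, 0, 0], [0, 0, 0.7], 15]
    - [[0, 0, 0], [0, 0, 1.4], 15]
    - [[0, 0, 0], [0, 0, 2], 15]
    - [[0, 0, 0], [0, 0, 2.5], 15]
    - [[0, 0, 0], [0, 0, 2.5], 15]

```text
time_s: 21.13
ee_pos: [0.457, -0.3866, 0.2688]
eef_rot: [3.141, -0.0, 0.571]
force: [0.1, 0.0, -1.3]
grip_width: 0.023
```

```bash
python3 go.py 456.5 -386 266.5
```

```text
t21.13 pos [ 457.  -386.6  268.8] rpy [ 3.1414 -0.      0.5708] F [ 0.1  0.  -1.3] w 23.0
shift [-0.1 -0.7  2.3]
```

Call:
send_rows:
  increments:
    - [[0, 0, 0], [0, 0, 0.6], 15]
    - [[0, 0, 0], [0, 0, 1.2], 15]
    - [[0, 0, 0], [0, 0, 1.8], 15]
    - [[0, 0, 0], [0, 0, 2.4], 15]
    - [[0, 0, 0], [0, 0, 2.4], 15]

```text
time_s: 21.55
ee_pos: [0.457, -0.3866, 0.2668]
eef_rot: [3.141, -0.0, 0.571]
force: [-0.3, 2.0, 4.8]
grip_width: 0.0227
```

Call:
send_rows:
  increments:
    - [[0, 0, 0], [0, 0, 0.5], 15]
    - [[0, 0, 0], [0, 0, 0.8], 15]
    - [[0, 0, 0], [0, 0, 0.8], 15]

```text
time_s: 21.8
ee_pos: [0.4571, -0.3866, 0.2668]
eef_rot: [3.14, -0.0, 0.571]
force: [-2.9, 2.4, 11.6]
grip_width: 0.0229
```

Seated. I'm releasing, rising and moving the arm aside.

Call:
send_rows:
  increments:
    - [[0, 0, 0], [0, 0, -1], 28]
    - [[0, 0, 0], [0, 0, -1], 40]
    - [[0, 0, 0], [0, 0, -1], 50]
    - [[0, 0, 0], [0, 0, -1], 50]
    - [[0, 0, 0], [0, 0, -1], 50]

```text
time_s: 22.22
ee_pos: [0.457, -0.3866, 0.2663]
eef_rot: [-3.141, 0.0, 0.571]
force: [0.7, -0.5, -0.4]
grip_width: 0.0493
```

Call:
send_rows:
  increments:
    - [[0, 0, 0], [0, 0, -8], 50]
    - [[0, 0, 0], [0, 0, -24], 50]
    - [[0, 0, 0], [0, 0, -50], 50]
    - [[0, 0, 0], [0, 0, -80], 50]
    - [[0, 0, 0], [0, 0, -110], 50]

```text
time_s: 22.63
ee_pos: [0.4568, -0.3864, 0.3781]
eef_rot: [-3.141, 0.0, 0.571]
force: [0.3, 0.4, 0.6]
grip_width: 0.0497
```

Call:
send_rows:
  increments:
    - [[0, 0, 0], [-20, 20, -10], 50]
    - [[0, 0, 0], [-50, 25, -10], 50]
    - [[0, 0, 0], [-85, 30, -10], 50]
    - [[0, 0, 0], [-120, 30, -10], 50]
    - [[0, 0, 0], [-150, 30, -10], 50]

```text
time_s: 23.05
ee_pos: [0.3452, -0.4938, 0.3871]
eef_rot: [3.141, 0.0, 0.571]
force: [1.0, 0.1, 0.5]
grip_width: 0.0499
```

Call:
send_rows:
  increments:
    - [[0, 0, 0], [-20, 0, 0], 50]
    - [[0, 0, 0], [-30, 0, 0], 50]
    - [[0, 0, 0], [-30, 0, 0], 50]
    - [[0, 0, 0], [-30, 0, 0], 50]

```text
time_s: 23.38
ee_pos: [0.3221, -0.5088, 0.3868]
eef_rot: [3.141, -0.0, 0.571]
force: [-0.3, -0.6, 1.4]
grip_width: 0.0499
```

```bash
python3 snap.py 9 scene top
python3 - <<'E'
from m import *
from h import *
p,d,C,hsv,u,v=measure("9")
p0=np.load("top0.npz")["p"]
for nm,s,h in[("small",(457,-386),50),("second",(518.5,-347),70),("third",(595,-297),90),("largest",(686.5,-239),110)]:
    zk=(h+38)/1000; zl=(h+12)/1000
    near=(np.linalg.norm(C[...,:2]-np.array(s)/1000,axis=2)<.07)&(d>0)
    for q,zq in(("knob",zk),("lid",zl)):
        m=near&(abs(C[...,2]-zq)<.004)&(hsv[...,0]<25)
        if q=="knob": m&=np.linalg.norm(C[...,:2]-np.array(s)/1000,axis=2)<.02
        if m.sum()<4: print(nm,q,m.sum()); continue
        cc,rr=cv2.minEnclosingCircle(1000*onplane("top",np.c_[u[m],v[m]],zq)[:,:2].astype(np.float32)); print(nm,q,m.sum(),np.round(cc,1),round(rr,1),"z",np.median(C[...,2][m]).round(4))
for nm,(a,b,c_,e) in dict(jar=(310,345,100,150),salt=(355,385,148,180),turq=(270,325,262,315)).items():
    print(nm,np.abs(p[c_:e,a:b].astype(int)-p0[c_:e,a:b]).mean().round(2))
cv2.imwrite("pics/crop9.png",cv2.resize(p[80:260,130:400],None,fx=2.9,fy=2.9,interpolation=cv2.INTER_CUBIC)[:,:,::-1])
E
```

```text
small knob 83 [ 456.4 -386.2] 11.7 z 0.0881
small lid 123 [ 471.8 -366.7] 43.4 z 0.0625
second knob 85 [ 519.3 -344.9] 11.7 z 0.1081
second lid 358 [ 513.3 -339.6] 67.5 z 0.0822
third knob 78 [ 594.8 -296.5] 11.7 z 0.1277
third lid 661 [ 608.2 -284.9] 52.6 z 0.1022
largest knob 82 [ 682.8 -239.3] 12.3 z 0.1476
largest lid 1063 [ 683.4 -238.5] 46.7 z 0.122
jar 8.04
salt 7.71
turq 19.36
```

View pics/crop9.png

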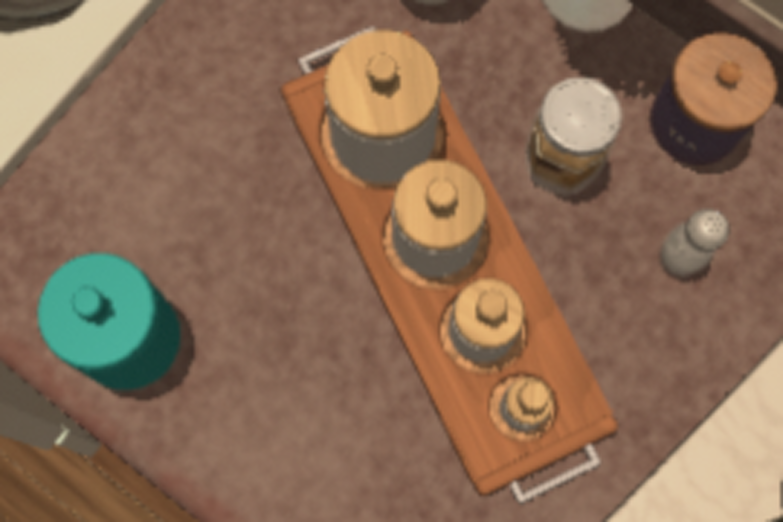

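View pics/scene9.png

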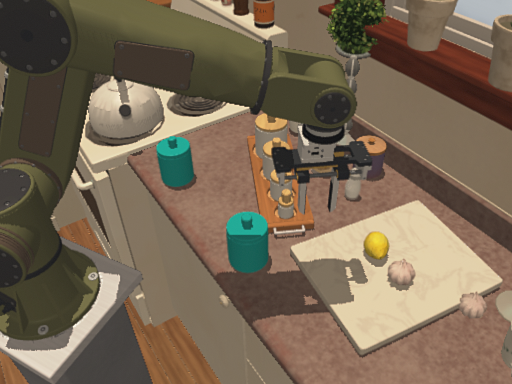

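All four canisters are in order, upright and seated: the knob tops are at 88, 108, 128 and 148 mm, as expected. In the crop the jar (573,135) and the shaker (695,240) are where they were. Nothing is being touched, so I'm handing in.

```bash
python3 -c "
from station import ctrl
print(ctrl.hand_in())"
```

```text
the job is handed in; nothing more can be done
None
```

All four white canisters are back in the tray in size order, and I handed the job in at about 24 s of robot time. I lifted each by its knob, largest first, and lowered it until the wrist force showed contact (3–12 N) before letting go.

**Seating:** in the last top view all four stand upright, with lids and knobs at the seated heights (knob tops at 88, 108, 128 and 148 mm). The knobs lie within about 4 mm of the measured recess centres; the largest is furthest off.

**Jar and salt shaker:** both look to be where they were in the pictures, and I never moved anything low near them.

**Checks that were not clean:**
- **Lid circles:** the fits for the three smaller canisters caught neighbouring surfaces, so for those I relied on the knobs and heights.
- **Before/after comparison:** the image patches around the jar, the shaker and the near turquoise canister did differ. I put this down to the arm and its shadow, and judged by eye that these had not moved.

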